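# Take the bangle off the mandrel and clamp it in the marking jig

### The arm

A 7-joint arm with a two-finger parallel gripper is mounted at the origin on the work surface. World frame = base frame: x ahead of the robot, y to its left, z up, the work surface at z = 0. Lengths are in mm, angles in rad, forces in N, time in s.
With the tool pointing down it reaches from about 400 to 900 mm from the base axis. Payload 5.5 kg.
Tool frame: the origin (TCP) lies at the very end of the fingers, on their centre line; the grasp point (between the pads) lies 19 mm behind it; z points along the fingers, y is the direction in which the jaws open and shut (so a half turn about z gives the same grasp; the last joint's range is limited). The gripper opens to 85 mm and grips with 20 to 120 N. Pads are 22 mm wide; open, the fingers measure 114 mm over their backs; the gripper's body (76 mm by 85 mm) begins 54 mm behind the grasp point. The pads swing forward as they close: fully open they stand 13 mm farther back than shut.
Start: joints at [-1.055, 0.501, -0.427, 1.55, 0.221, 1.138, -0.21], TCP at [162.537, 629.35, 231.31] pointing down, gripper open.
Joint ranges: [-2.88, 2.88], [-0.31, 2.03], [-1.54, 1.56], [0.2, 2.42], [-1.41, 4.55], [0.19, 2.02], [-2.57, 2.57]. Speed limits (rad/s): [2.57, 2.57, 3.14, 3.14, 3.14, 3.14, 3.14].

### API

Orientations are given as a unit quaternion [w, x, y, z].
In Python, from cell import state, snapshot, job_done gives the robot as it stands.
- The arm moves only by the shell command python3 -m jog 'ROWS' [OPENING] [FORCE]. ROWS is JSON, a list of rows, each a list of 6 numbers: the shift along the tool's x, y, z in mm, then the turn, a rotation vector about the tool's x, y, z in degrees. In form: [[x, y, z, rx, ry, rz], ...]. A call has 1 to 20 rows; each row shifts and turns the commanded pose from where the row before left it, along the tool's axes as they then stand; what a row does not reach is not made up. A row lasts 1/8 s, in which the tool goes at most 62.5 mm and 10.7 degrees, less where a joint would pass 70% of its speed; a pose out of reach is approached as far as the arm can. A call is refused whole if a number of a shift passes 62.5 or a number of a turn 10.7, either way. A call with a gripper value outside its range is refused whole. OPENING is the closure, from -1 (fully open) to 1 (shut), set as the call begins (- or left out, the last holds). The fingers move at their own pace and stop on an object; FORCE is the grip in N (left out, the last holds). Time passes only in rows, so rows that do not move let the fingers close. It gives the time, the measured TCP pose, the force and the opening at its end, in the units of the state.
- state(): the state, without advancing time (a new reading comes with each control period).
- snapshot(name): name is "side" or "top" or "wrist"; returns a dict with "pixels" (400x640x3 uint8, blue, green, red), "range_z" (400x640 float32, mm along the optical axis (not along the pixel's ray), 0 where there is no reading), "fx", "fy", "cx", "cy" (pixels), "extrinsics" (4x4, takes a point from camera to world coordinates). Camera axes: x right, y down, z forward; pixel columns grow to the right and rows downward; lengths in mm; the calibration is good to about 2 mm. A picture is of the moment at which its call begins.
- job_done(): hands the job in, once; it reports no verdict.
The state is a dict: "clock": time; "joint_pos": joint angles; "dq": joint speeds; "joint_torque": joint torques, N m; "tcp_pos": TCP position; "orientation": TCP orientation; "ft_force": force on the tool from outside, world axes, zero at the start; "torque": the same for the moment, N m; "opening": finger opening in mm.
Only numpy, scipy, OpenCV 4.12 (cv2) and the standard library are available. Lean on these libraries where they do the work, as an engineer would, in place of code of your own. Each camera call takes 0.05 s, during which the arm holds its last target. There are 200 camera calls.

### The job

Lift the bangle straight up off the stepped mandrel, lay it flat on the marking jig's plate a little short of the V stop and let go of it, then push it home so that it touches both faces of the V. With the bangle home, pull the clamp's sprung knob up, turn it until the clamp arm lies across the bangle's band pointing at its centre, and let it down onto the bangle, leaving it clamped and let go. Do not drop the bangle, and leave the mandrel standing and everything else where it is.

Things in the scene. Friction and masses are not known exactly. Their poses are not given: they have to be found in the camera images.
- bangle_center (a point): centre (half-way up) of the steel bangle to be marked: a plain closed ring, outside diameter 62 mm, inside 52 mm, 22 mm tall, about 0.10 kg, polished and rather slippery; its z axis is the ring's axis. At the start it sits level round the mandrel's post, its underside on the mandrel's shoulder 40 mm above the table
- mandrel: stepped bangle mandrel of dark steel, loose, about 1.6 kg; origin at the centre of its underside, z up. Foot 104 mm diameter and 12 mm high, then a step 59 mm diameter up to the shoulder at 40 mm, a post 48 mm diameter up to 60 mm and 36 mm diameter up to the top at 76 mm
- jig: marking jig, fixed; origin at the centre of its underside. Aluminium plate 200 x 200 x 12 mm. +x is the pushing direction: on the far half stands the V stop, two upright steel faces 12 mm tall, each at 35 degrees to x, symmetric about y = 0, opening towards -x. The open plate at about x = -55 mm, y = 0 is the place to lay the bangle. The swing clamp's upright pivot stands at x = 20 mm, y = -80 mm
- jig_home (a point): where the bangle's centre lies when it is home on the plate, touching both V faces: jig x = 20 mm, y = 0, z = 23 mm; axes as the jig's
- clamp_turn (a joint): angle of the swing clamp about its upright pivot, rad, growing anticlockwise seen from above, with light friction: at 0 its arm points along the jig's +x, at 1.57 along the jig's +y, straight over the centre of the home position; limits 0 and 1.62. Starts between 0.2 and 0.55
- clamp_lift (a joint): height of the swing clamp, m: 0 let down (as at the start), up to 0.024 pulled up; a spring and its weight pull it down with about 5 N at 0 and 8 N at 0.016. Resting on the bangle's upper edge it reads about 0.005
- clamp_grip (a point): centre of the swing clamp's knob: a black upright T bar 46 mm long, 14 mm wide, 26 mm tall on the pivot axis, its centre 68 mm above the table when let down; its long side (x axis) points along the clamp arm and turns and rises with it
- clamp_tip (a point): underside of the clamp arm at its free end, 62 mm from the pivot axis. The arm is a steel bar 16 mm wide and 10 mm thick; let down, its underside is 29 mm above the table, 5 mm lower than the top of a bangle lying on the plate (34 mm), so turned without being lifted it would hit the bangle
- block_center (a point): centre of the dark steel doming block, a 60 mm cube, a bystander
- punch_center (a point): centre of a steel punch standing upright, 22 mm diameter, 65 mm tall, a bystander
- hammer: hammer, 240 mm long, lying on the table, a bystander
- dish: steel dish 110 mm across, 28 mm tall, origin under its centre, a bystander
- jar: glass jar 60 mm diameter, 75 mm tall, origin under its centre, a bystander
- spare_center (a point): centre of a larger bangle lying on the table, 80 mm outside diameter, 14 mm tall, a bystander
- file: hand tool with a handle, 170 mm long, lying on the table, a bystander
- bangle: the same bangle; origin at the centre of its underside, 11 mm below its centre
Mind the look-alikes: they are no part of the job. What is shaped like the bangle but orange is not meant. Leave any red look-alike of the mandrel alone.

How it is judged:
By the outcome, as a careful person would: the job done as asked, in the order asked, and still so for the second after the job is handed in, with the robot touching nothing.
It also fails if it takes over 58 s, if anything falls off the work surface, if the arm or the gripper's body presses on something with over 40 N, if the wrist force passes 120 N, or if a joint passes its speed limit or range.

## Working session

There is one attempt and no reset: what is moved stays moved. The work goes in short steps, Python scripts to look and compute and a shell command to move; the robot and the scene stay as the last step left them, time stands still between calls to the robot, and variables do not carry over. Pictures are saved under pics/ and viewed, about 8 in all and at most 12, crops included, and the job is handed in when it is done.

```bash
mkdir -p pics; ls
cat > h.py <<'E'
import numpy as np, cv2
from cell import state, snapshot, job_done
def world(s):
    z=s["range_z"].astype(float); v,u=np.mgrid[0:z.shape[0],0:z.shape[1]]
    P=np.stack([(u-s["cx"])/s["fx"]*z,(v-s["cy"])/s["fy"]*z,z],-1)
    E=np.array(s["extrinsics"]); W=P@E[:3,:3].T+E[:3,3]; W[z<=0]=np.nan
    return W
def ray(s,u,v,h):
    E=np.array(s["extrinsics"]); d=E[:3,:3]@np.array([(u-s["cx"])/s["fx"],(v-s["cy"])/s["fy"],1.]);o=E[:3,3]
    return o+d*(h-o[2])/d[2]
E
python3 - <<'E'
from h import *
for n in("top","side"):
    s=snapshot(n); cv2.imwrite(f"pics/{n}0.png",s["pixels"]); np.savez(f"{n}0.npz",**s)
    print(n,s["fx"],s["cx"],s["cy"],np.round(s["extrinsics"],3).tolist())
print(state())
E
```

```text
pics
top 491.4284819338076 313.94537276153653 200.33915031361875 [[-0.006, -0.985, 0.17, 386.942], [-1.0, 0.004, -0.01, 37.691], [0.009, -0.17, -0.985, 1178.11], [0.0, 0.0, 0.0, 1.0]]
side 416.52941584408785 317.7546844281725 202.02455633446502 [[0.701, -0.452, 0.551, 21.96], [-0.713, -0.454, 0.534, -482.825], [0.009, -0.768, -0.641, 687.392], [0.0, 0.0, 0.0, 1.0]]
{'clock': 0.1, 'joint_pos': array([-1.05479047,  0.50175307, -0.42681845,  1.55137418,  0.22079671,
        1.13830696, -0.2102975 ]), 'dq': array([ 0.00034375, -0.00088831, -0.00055572, -0.00313852, -0.00126568,
       -0.00018623,  0.00058218]), 'joint_torque': array([-1.06859941e-02, -5.70821214e+01, -5.83829865e+00, -2.81744170e+01,
        1.04887251e-02,  5.73565994e-03,  2.11505309e-06]), 'tcp_pos': array([162.44816015, 628.70847845, 230.3527266 ]), 'orientation': array([-1.44376368e-04,  1.26034418e-01,  9.92025467e-01, -8.81763098e-04]), 'ft_force': array([-0.65954117, -0.53159429,  0.47260308]), 'torque': array([ 0.02115043,  0.0265522 , -0.01783009]), 'opening': 85.07449591665545}
```

View pics/top0.png

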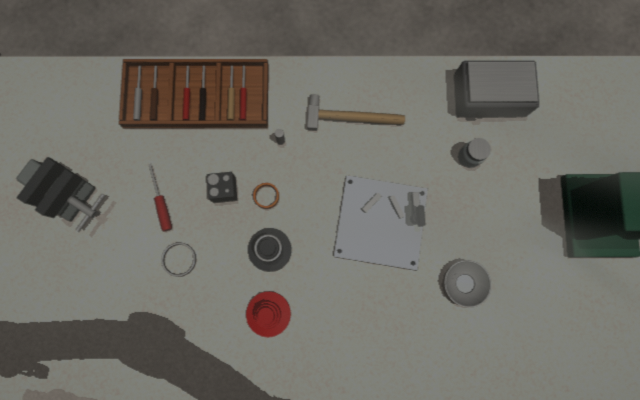

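View pics/side0.png

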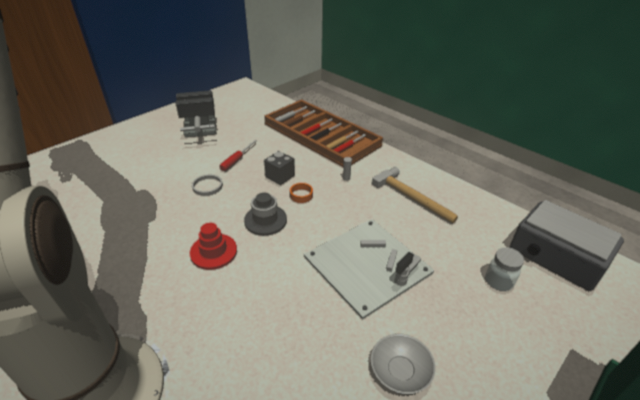

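The top view shows the mandrel with the bangle at (269,249), the orange ring at (265,195), the red mandrel at (268,314), and the jig centred near (380,222). The V faces are at (371,203) and (395,207) and the clamp is at (417,208). The side view agrees: mandrel (265,213), jig (368,267), clamp (403,265). Next I'll measure these.

```bash
cat > m.py <<'E'
from h import *
t=dict(np.load("top0.npz")); s=dict(np.load("side0.npz"))
Wt=world(t); Ws=world(s)
def circ(P):
    A=np.c_[2*P,np.ones(len(P))]; x=np.linalg.lstsq(A,(P**2).sum(1),rcond=None)[0]; return x[:2],np.sqrt(x[2]+x[:2]@x[:2])
# plate: screw holes & corner rect from plate-height pixels
for n,W in(("top",Wt),("side",Ws)):
    m=(abs(W[...,2]-12)<6)&(W[...,0]>150)&(W[...,0]<700)&(W[...,1]>-260)&(W[...,1]<60)
    m=m.astype(np.uint8); k,l,st,c=cv2.connectedComponentsWithStats(m); i=1+np.argmax(st[1:,4])
    P=W[l==i]; r=cv2.minAreaRect(P[:,:2].astype(np.float32)); print(n,"jig",r,"z",np.median(P[:,2]))
    for lo,hi in((18,30),(32,46),(50,62),(70,95)):
        q=(W[...,2]>lo)&(W[...,2]<hi)&(np.hypot(W[...,0]-r[0][0],W[...,1]-r[0][1])<130)
        print("  h",lo,hi,q.sum(),W[q].mean(0).round(1) if q.any() else "", )
    # mandrel region
    q0=(abs(W[...,0]-330)<90)&(abs(W[...,1]-140)<90)
    for lo,hi in((9,15),(37,44),(57,66),(72,80)):
        q=q0&(W[...,2]>lo)&(W[...,2]<hi)
        if q.sum()>5:
            (c,rad)=cv2.minEnclosingCircle(W[q][:,:2].astype(np.float32)); print("  mand",lo,q.sum(),np.round(c,1),round(rad,1),W[q].mean(0).round(1))
for u,v,h in((269,249,62),(380,222,12)): print(ray(t,u,v,h))
def crop(x,u,v,w,h,k): return cv2.resize(x["pixels"][v-h:v+h,u-w:u+w],None,fx=k,fy=k,interpolation=cv2.INTER_CUBIC)
a=crop(t,380,222,65,55,6); b=crop(s,368,267,65,55,6) 
c=crop(t,269,249,30,30,6); 
cv2.imwrite("pics/jigt.png",a[:600]); cv2.imwrite("pics/jigs.png",b[:600])
cv2.imwrite("pics/mix.png",np.hstack([cv2.resize(a,(780//2,330)),cv2.resize(c,(330,330))]))
E
python3 m.py
```

```text
top jig ((535.6981811523438, -133.3634490966797), (200.77244567871094, 201.05789184570312), 80.33285522460938) z 11.096230963215476
  h 18 30 275 [ 571.4 -144.1   22.8]
  h 32 46 148 [ 574.5 -210.9   37.8]
  h 50 62 17 [ 535.  -210.    56.5]
  h 70 95 134 [ 541.3 -214.2   78.9]
  mand 9 716 [345.8 136.9] 74.9 [322.9 134.4  11.2]
  mand 37 133 [321.5 135.4] 29.5 [323.6 130.6  39.6]
  mand 57 138 [321.7 135.3] 24.0 [322.  132.5  59.7]
  mand 72 200 [321.5 135.4] 18.0 [321.6 135.3  75.4]
side jig ((535.7652587890625, -135.54351806640625), (203.35433959960938, 202.24951171875), 80.57598876953125) z 11.203274053681184
  h 18 30 326 [ 568.2 -155.4   22.9]
  h 32 46 161 [ 564.8 -221.1   37.8]
  h 50 62 37 [ 533.2 -223.4   57.5]
  h 70 95 162 [ 538.2 -220.2   78.3]
  mand 9 533 [344.9 128.8] 75.1 [313.2 117.9  10.6]
  mand 37 147 [321.7 131.3] 29.8 [314.6 118.3  39.7]
  mand 57 139 [320.4 130.8] 24.2 [316.5 121.6  60.3]
  mand 72 167 [321.1 131.6] 18.8 [320.8 131.3  75.1]
[467.80007314 129.08074078  62.        ]
[ 534.56926235 -131.56520329   12.        ]
```

View pics/jigt.png

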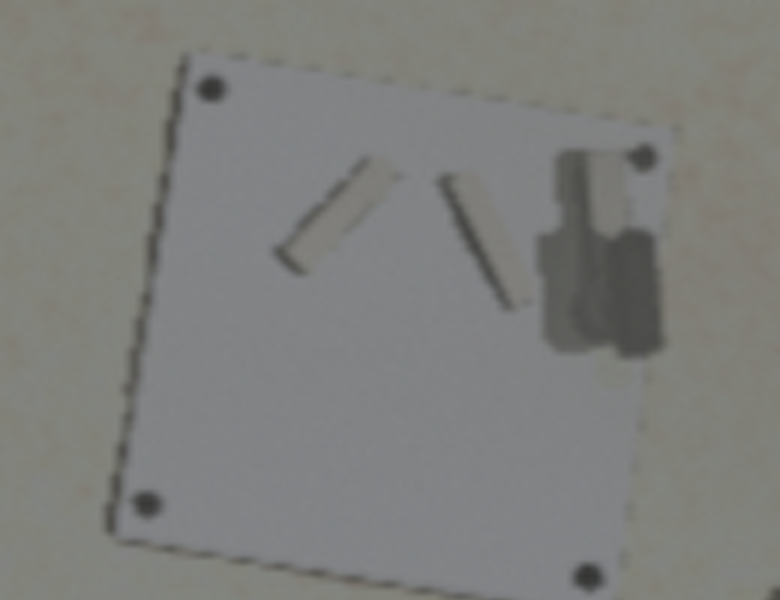

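The crop shows the V faces and the clamp knob at crop (590,290), with the arm pointing up the image, roughly jig +x. The ray put the mandrel at (468,129). The region I searched held the red one, so I'll redo the measurement there.

```bash
cat > m2.py <<'E'
from h import *
t=dict(np.load("top0.npz")); s=dict(np.load("side0.npz"))
for n,x in(("top",t),("side",s)):
    W=world(x)
    q0=(abs(W[...,0]-468)<58)&(abs(W[...,1]-130)<58)
    for lo,hi in((9,15),(56,66),(72,80)):
        q=q0&(W[...,2]>lo)&(W[...,2]<hi)
        c,rad=cv2.minEnclosingCircle(W[q][:,:2].astype(np.float32)); print(n,"mand",lo,q.sum(),np.round(c,1),round(rad,1),np.median(W[q][:,2]).round(1))
    q0=(np.hypot(W[...,0]-538,W[...,1]+216)<80)
    for lo,hi in((33,46),(72,90)):
        q=q0&(W[...,2]>lo)&(W[...,2]<hi); r=cv2.minAreaRect(W[q][:,:2].astype(np.float32))
        print("  clamp",lo,q.sum(),np.round(r[0],1),np.round(r[1],1),round(r[2],1),np.median(W[q][:,2]))
    # V faces in jig frame
    a=np.radians(-9.6);R=np.array([[np.cos(a),-np.sin(a)],[np.sin(a),np.cos(a)]])
    J=(W[...,:2]-[535.7,-134.4])@R
    for sg in(1,-1):
        q=(W[...,2]>21)&(W[...,2]<27)&(J[...,0]>0)&(J[...,0]<90)&(J[...,1]*sg>2)&(J[...,1]*sg<50)
        r=cv2.minAreaRect(J[q].astype(np.float32)); print("  V",sg,q.sum(),np.round(r[0],1),np.round(r[1],1),round(r[2],1))
E
python3 m2.py
```

```text
top mand 9 577 [470.8 133.7] 51.8 10.8
top mand 56 309 [470.8 133.5] 30.8 60.1
top mand 72 189 [471.  133.7] 18.0 75.5
  clamp 33 145 [ 566.8 -212.6] [16.7 72.4] 87.5 37.88199360015483
  clamp 72 130 [ 541.8 -214.9] [46.4 14.4] 1.4 79.56914733579367
  V 1 86 [40.5 31.9] [11.5 55.5] 56.0
  V -1 94 [ 40.7 -28.6] [54.5 12.7] 35.5
side mand 9 397 [469.9 129.6] 51.8 10.4
side mand 56 231 [471.3 129.4] 32.0 59.9
side mand 72 133 [470.9 129.5] 18.9 74.8
  clamp 33 155 [ 567.1 -219.8] [75.6 21. ] 0.6 38.0356549767572
  clamp 72 151 [ 541.5 -219.3] [45.8 13.4] 1.8 79.38417915412901
  V 1 120 [41.  28.1] [16.7 55.6] 55.4
  V -1 109 [ 41.1 -32.2] [58.8 11.9] 34.8
```

```bash
python3 -m jog '[[-30,-29,0,0,0,0],[-30,-29,0,0,0,0],[-30,-29,0,0,0,0],[-30,-29,0,0,0,0],[-30,-29,0,0,0,0],[-30,-29,0,0,0,0],[-30,-29,0,0,0,0],[-30,-29,0,0,0,0],[-30,-29,0,0,0,0],[-30,-29,0,0,0,0],[-30,-29,0,0,0,0],[-30,-29,0,0,0,0],[-30,-29,0,0,0,0],[-33,-27,0,0,0,0],[0,0,0,0,0,0]]' -1 40
python3 -m jog '[[0,0,0,0,0,10.4],[0,0,0,0,0,10.4],[0,0,0,0,0,10.4],[0,0,0,0,0,10.4],[0,0,0,0,0,10.4],[0,0,0,0,0,10.4],[0,0,0,0,0,10.4],[0,0,0,0,0,10.4],[0,0,0,0,0,10.4],[0,0,0,0,0,10.4],[0,0,0,0,0,10.4],[0,0,0,0,0,10.4],[0,0,0,0,0,10.4],[0,0,0,0,0,0]]'
cat > w.py <<'E'
from h import *
import sys
from scipy.spatial.transform import Rotation as Ro
s=snapshot("wrist"); cv2.imwrite(f"pics/{sys.argv[1]}.png",s["pixels"]); np.savez(sys.argv[1]+".npz",**s)
st=state(); q=st["orientation"]; R=Ro.from_quat([q[1],q[2],q[3],q[0]]).as_matrix()
print(st["clock"],st["tcp_pos"].round(1),"x",R[:,0].round(3),"y",R[:,1].round(3),"jawdeg",np.degrees(np.arctan2(R[1,1],R[0,1])).round(2),"q",st["joint_pos"].round(2),st["ft_force"].round(1),st["opening"])
E
python3 w.py w1
python3 - <<'E'
from h import *
s=dict(np.load("w1.npz"));W=world(s); print(np.nanmin(W,axis=(0,1)),np.nanmax(W,axis=(0,1)))
q0=np.hypot(W[...,0]-471,W[...,1]-131)<60
for lo,hi in((9,15),(55,67),(70,82)):
    q=q0&(W[...,2]>lo)&(W[...,2]<hi)
    if q.any():
        c,rad=cv2.minEnclosingCircle(W[q][:,:2].astype(np.float32)); print(lo,q.sum(),np.round(c,1),round(rad,1),np.median(W[q][:,2]).round(1))
E
```

```text
clock: 1.98
tcp_pos: [472.5, 128.8, 230.9]
orientation: [0.0, 0.129, 0.992, -0.001]
ft_force: [-1.6, 0.5, -0.2]
opening: 85.2
clock: 3.72
tcp_pos: [470.3, 133.4, 231.0]
orientation: [-0.0, 0.965, 0.263, -0.0]
ft_force: [0.0, 0.6, -0.0]
opening: 85.2
3.775 [470.4 133.3 231. ] x [ 0.861  0.509 -0.001] y [ 0.509 -0.861 -0.   ] jawdeg -59.39 q [-0.43  0.18  0.11  1.96 -0.02  1.   -1.34] [-0.3 -0.3 -0.5] 85.5901594724479
[ -97.92317729 -477.32438011   -3.74563928] [766.83778325 484.0069384  319.87433327]
9 3315 [473.3 132.7] 52.0 11.0
55 1739 [473.3 132.8] 30.9 61.3
70 1182 [473.4 132.8] 18.1 76.2
```

```bash
python3 -m jog '[[0.7,1.9,30,0,0,0],[0,0,35,0,0,0],[0,0,35,0,0,0],[0,0,25,0,0,0],[0,0,0,0,0,0],[0,0,0,0,0,0]]'
python3 w.py w2
python3 - <<'E'
from h import *
s=dict(np.load("w2.npz"));W=world(s)
q0=np.hypot(W[...,0]-471,W[...,1]-131)<60
for lo,hi in((9,15),(55,67),(70,82)):
    q=q0&(W[...,2]>lo)&(W[...,2]<hi)
    if q.any():
        c,rad=cv2.minEnclosingCircle(W[q][:,:2].astype(np.float32)); print(lo,q.sum(),np.round(c,1),round(rad,1),np.median(W[q][:,2]).round(1))
E
```

```text
clock: 4.53
tcp_pos: [473.1, 131.5, 107.1]
orientation: [-0.0, 0.965, 0.262, 0.0]
ft_force: [-0.4, 0.3, 0.2]
opening: 85.4
4.575 [473.5 131.6 107.4] x [0.863 0.506 0.002] y [ 0.506 -0.863  0.   ] jawdeg -59.61 q [-0.41  0.36  0.1   2.06 -0.06  0.72 -1.32] [0.2 0.3 1. ] 85.24442421122241
9 6232 [473.2 132.9] 52.1 11.1
55 4048 [473.2 133. ] 31.2 61.3
70 2939 [473.4 132.8] 18.4 76.3
```

View pics/w2.png

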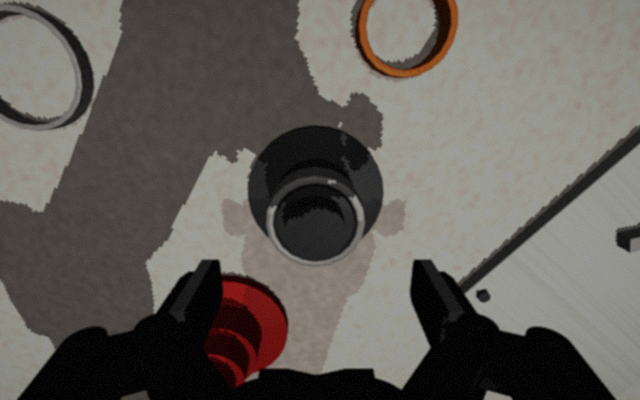

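The fingers straddle the ring: it is centred at column 316, and the finger edges at 220 and 412 give the same midpoint. Descending to grip.

```bash
python3 -m jog '[[0.4,-0.6,20,0,0,0],[0,0,22,0,0,0],[0,0,18,0,0,0],[0,0,11,0,0,0],[0,0,0,0,0,0],[0,0,0,0,0,0]]'
python3 -m jog '[[0,0,0,0,0,0],[0,0,0,0,0,0],[0,0,0,0,0,0],[0,0,0,0,0,0],[0,0,0,0,0,0],[0,0,0,0,0,0]]' 0.6 40
python3 w.py w3
```

```text
clock: 5.32
tcp_pos: [473.4, 132.1, 36.1]
orientation: [-0.0, 0.965, 0.262, 0.001]
ft_force: [-1.1, -0.4, 1.3]
opening: 85.5
clock: 6.08
tcp_pos: [473.2, 132.0, 36.2]
orientation: [-0.0, 0.965, 0.261, 0.001]
ft_force: [-1.1, -1.1, 5.7]
opening: 61.4
6.125 [473.3 132.   36.2] x [0.863 0.505 0.001] y [ 0.505 -0.863  0.   ] jawdeg -59.68 q [-0.4   0.49  0.09  2.09 -0.08  0.56 -1.3 ] [-1.3 -0.8  5.6] 60.88193184765203
```

```bash
python3 -m jog '[[0,0,-4,0,0,0],[0,0,-6,0,0,0],[0,0,-10,0,0,0],[0,0,-12,0,0,0],[0,0,-15,0,0,0],[0,0,-15,0,0,0],[0,0,-15,0,0,0],[0,0,-15,0,0,0],[0,0,0,0,0,0],[0,0,0,0,0,0]]'
python3 w.py w4
python3 - <<'E'
from h import *
s=snapshot("side"); cv2.imwrite("pics/s4.png",cv2.resize(s["pixels"][90:290,150:470],None,fx=2.4,fy=2.4,interpolation=cv2.INTER_CUBIC)); np.savez("s4.npz",**s)
E
```

```text
clock: 7.38
tcp_pos: [472.4, 131.8, 127.1]
orientation: [-0.0, 0.965, 0.262, -0.0]
ft_force: [0.0, -0.6, -1.9]
opening: 60.5
7.425 [472.2 131.7 126.8] x [ 0.863  0.505 -0.001] y [ 0.505 -0.863 -0.   ] jawdeg -59.68 q [-0.42  0.33  0.11  2.05 -0.05  0.77 -1.32] [ 0.5  0.6 -0.3] 61.03284599198367
```

View pics/s4.png

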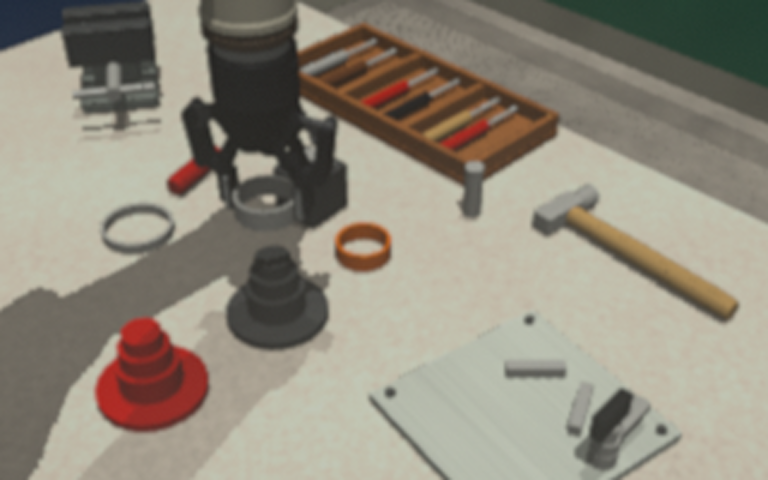

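View pics/w4.png

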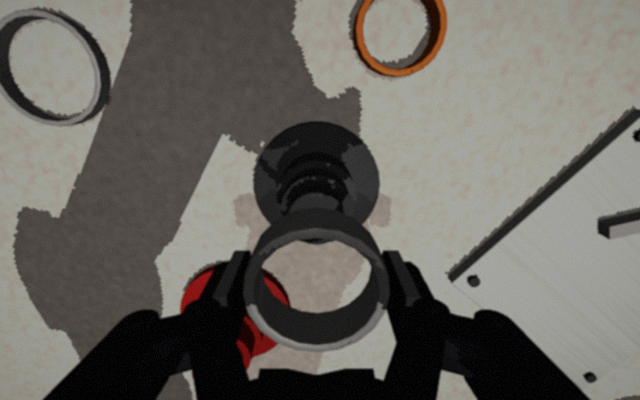

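The side view shows the bangle level in the jaws and the mandrel standing at crop (278,305). The wrist view shows the ring centred between the pads at (317,290). Carrying it to the jig.

```bash
python3 -m jog '[[-7.5,14,0,0,0,0],[-15,28.4,0,0,0,0],[-15,28.4,0,0,0,0],[-15,28.4,0,0,0,0],[-15,28.4,0,0,0,0],[-15,28.4,0,0,0,0],[-15,28.4,0,0,0,0],[-15,28.4,0,0,0,0],[-7,14,0,0,0,0],[0,0,0,0,0,10],[0,0,0,0,0,10],[0,0,0,0,0,10],[0,0,0,0,0,10],[0,0,0,0,0,0],[0,0,0,0,0,0]]'
python3 w.py w5
cat > jg.py <<'E'
from h import *
import sys
s=dict(np.load(sys.argv[1]));W=world(s)
a=np.radians(-9.6);R=np.array([[np.cos(a),-np.sin(a)],[np.sin(a),np.cos(a)]]);C=np.array([538.1,-133.7])
J=(W[...,:2]-C)@R
for sg in(1,-1):
    q=(W[...,2]>21)&(W[...,2]<27)&(J[...,0]>12)&(J[...,0]<90)&(J[...,1]*sg>2)&(J[...,1]*sg<56)
    if q.sum()>20:
        r=cv2.minAreaRect(J[q].astype(np.float32)); print("V",sg,q.sum(),np.round(r[0],1),np.round(r[1],1),round(r[2],1))
q=(W[...,2]>70)&(W[...,2]<86)&(np.hypot(J[...,0]-20,J[...,1]+80)<45)
if q.sum()>20:
    r=cv2.minAreaRect(J[q].astype(np.float32)); print("knob jig",np.round(r[0],1),np.round(r[1],1),round(r[2],1))
q=(abs(W[...,2]-12)<3)&(abs(J[...,0])<130)&(abs(J[...,1])<130); r=cv2.minAreaRect(J[q].astype(np.float32)); print("plate",np.round(r[0],1),np.round(r[1],1),round(r[2],1),np.median(W[q][:,2]))
E
python3 jg.py w5.npz
```

```text
clock: 9.35
tcp_pos: [483.8, -124.0, 127.1]
orientation: [-0.0, 0.997, -0.082, -0.0]
ft_force: [-0.8, -0.4, -1.3]
opening: 61.1
9.4 [ 483.9 -124.1  127.2] x [ 0.986 -0.165 -0.   ] y [-0.165 -0.986 -0.   ] jawdeg -99.51 q [-0.11  0.36  0.36  2.03 -0.18  0.78 -1.38] [-0.5  0.2 -1. ] 60.481893334984896
V 1 1569 [40.7 29.7] [12.2 56.2] 54.9
V -1 1570 [ 40.7 -30.9] [56.  12.4] 34.9
knob jig [ 19.3 -79.9] [46. 14.] 12.8
plate [-10.4  -0.6] [200.5 181.1] 89.9 12.22102396603276
```

View pics/w5.png

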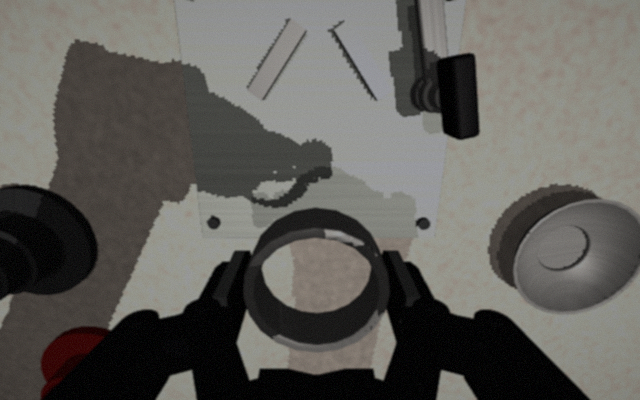

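The wrist view shows the ring held at (317,290) over the open plate, with the V ahead at (275,60) and (355,60). The jig frame agrees to under 1 mm. Lowering.

```bash
python3 -m jog '[[0,0,15,0,0,0],[0,0,25,0,0,0],[0,0,30,0,0,0],[0,0,25,0,0,0],[0,0,12,0,0,0],[0,0,6,0,0,0],[0,0,4,0,0,0],[0,0,0,0,0,0],[0,0,0,0,0,0]]'
python3 -m jog '[[0,0,0.5,0,0,0],[0,0,0.5,0,0,0],[0,0,0.5,0,0,0],[0,0,0,0,0,0]]'
```

```text
clock: 10.52
tcp_pos: [484.5, -124.3, 10.9]
orientation: [-0.0, 0.996, -0.084, 0.001]
ft_force: [0.2, 0.8, -0.2]
opening: 60.9
clock: 11.02
tcp_pos: [483.9, -124.2, 8.7]
orientation: [-0.0, 0.996, -0.084, -0.0]
ft_force: [0.8, -0.1, -1.3]
opening: 60.9
```

```bash
python3 -m jog '[[0,0,0.5,0,0,0],[0,0,0,0,0,0]]'; python3 -m jog '[[0,0,0.5,0,0,0],[0,0,0,0,0,0]]'; python3 -m jog '[[0,0,0.5,0,0,0],[0,0,0,0,0,0]]'
```

```text
clock: 11.28
tcp_pos: [484.0, -124.3, 8.3]
orientation: [-0.0, 0.996, -0.084, -0.0]
ft_force: [1.2, 0.1, -0.7]
opening: 60.6
clock: 11.52
tcp_pos: [484.0, -124.2, 8.3]
orientation: [-0.0, 0.996, -0.084, 0.0]
ft_force: [-2.1, 1.3, 6.5]
opening: 60.9
clock: 11.78
tcp_pos: [484.0, -124.3, 8.2]
orientation: [-0.0, 0.996, -0.084, 0.0]
ft_force: [-2.7, 1.2, 11.4]
opening: 61.1
```

Contact is made (11 N). I'll let go, rise clear and look.

```bash
python3 -m jog '[[0,0,0,0,0,0],[0,0,0,0,0,0],[0,0,0,0,0,0],[0,0,0,0,0,0]]' -1
python3 -m jog '[[0,0,-6,0,0,0],[0,0,-12,0,0,0],[0,0,-15,0,0,0],[0,0,-15,0,0,0],[0,0,-12,0,0,0],[0,0,0,0,0,0],[0,0,0,0,0,0]]'
python3 w.py w6; python3 jg.py w6.npz
cat > ring.py <<'E'
from h import *
import sys
s=dict(np.load(sys.argv[1]));W=world(s)
a=np.radians(-9.6);R=np.array([[np.cos(a),-np.sin(a)],[np.sin(a),np.cos(a)]]);C=np.array([538.1,-133.7])
J=(W[...,:2]-C)@R; x0,y0=map(float,sys.argv[2:4])
q=(W[...,2]>31)&(W[...,2]<37)&(np.hypot(J[...,0]-x0,J[...,1]-y0)<40)
c,r=cv2.minEnclosingCircle(J[q].astype(np.float32)); print("ring jig",np.round(c,1),round(r,1),q.sum(),np.median(W[q][:,2]))
E
python3 ring.py w6.npz -55 0
```

```text
clock: 12.28
tcp_pos: [483.9, -124.2, 7.1]
orientation: [-0.0, 0.996, -0.084, -0.0]
ft_force: [0.3, 0.4, -0.5]
opening: 85.3
clock: 13.15
tcp_pos: [483.8, -124.1, 67.2]
orientation: [-0.0, 0.996, -0.084, -0.0]
ft_force: [-0.2, 0.6, -0.2]
opening: 86.0
13.2 [ 483.6 -124.1   66.9] x [ 0.986 -0.168 -0.001] y [-0.168 -0.986 -0.   ] jawdeg -99.68 q [-0.07  0.46  0.33  2.07 -0.24  0.65 -1.33] [ 0.1  0.2 -0.3] 85.25096807673003
V 1 2802 [40.6 29.9] [12.4 56.3] 55.0
V -1 2821 [ 40.6 -30.8] [56.1 12.5] 34.8
knob jig [ 19.2 -79.8] [46.1 14.8] 12.3
plate [-16.   -0.3] [200.6 169.1] 89.9 12.237510571587293
ring jig [-54.9   1.5] 31.0 2592 33.94154139860814
```

The bangle lies flat (top at 34 mm) at jig (-55, 1.5). Next I'll go behind it with the fingers part-closed to 40 mm as a two-point cradle.

```bash
python3 -m jog '[[-15,0,0,0,0,0],[-20,0.5,0,0,0,0],[-20,0,0,0,0,0],[0,0,0,0,0,0],[0,0,15,0,0,0],[0,0,15,0,0,0],[0,0,14,0,0,0],[0,0,8,0,0,0],[0,0,0,0,0,0],[0,0,0,0,0,0]]' 0.06 30; python3 w.py w7;python3 ring.py w7.npz -55 0
```

```text
clock: 14.45
tcp_pos: [429.9, -115.7, 15.4]
orientation: [0.0, 0.996, -0.084, 0.0]
ft_force: [-0.4, 0.4, -0.4]
opening: 40.3
14.5 [ 430.1 -115.7   15.6] x [ 0.986 -0.168  0.001] y [-0.168 -0.986 -0.   ] jawdeg -99.69 q [-0.03  0.49  0.28  2.21 -0.29  0.47 -1.27] [0.6 0.2 0. ] 40.293344515679934
ring jig [-55.1   1.5] 31.1 6205 33.9574341887637
```

View pics/w7.png

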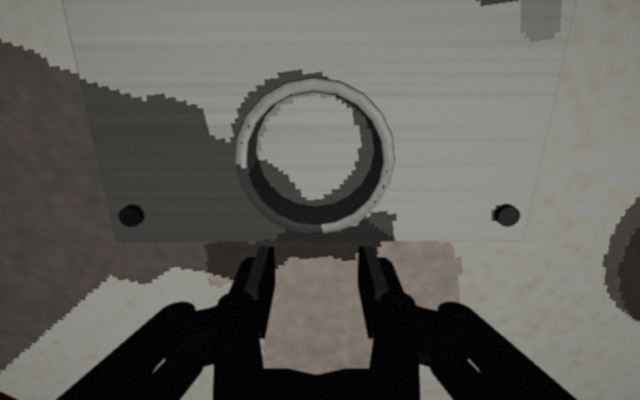

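The ring at column 317 is aligned with the finger midpoint at 316. Pushing.

```bash
python3 -m jog '[[6,0,0,0,0,0],[6,0,0,0,0,0],[5,0,0,0,0,0],[5,0,0,0,0,0],[5,0,0,0,0,0],[5,0,0,0,0,0],[5,0,0,0,0,0],[5,0,0,0,0,0],[5,0,0,0,0,0],[5,0,0,0,0,0],[5,0,0,0,0,0],[5,0,0,0,0,0],[5,0,0,0,0,0],[5,0,0,0,0,0],[5,0,0,0,0,0],[4,0,0,0,0,0],[3,0,0,0,0,0],[2,0,0,0,0,0],[0,0,0,0,0,0]]'; python3 w.py w8;python3 ring.py w8.npz 12 0; python3 jg.py w8.npz
```

```text
clock: 16.88
tcp_pos: [514.6, -130.0, 15.3]
orientation: [0.0, 0.996, -0.084, 0.0]
ft_force: [-1.0, -1.1, -0.1]
opening: 40.1
16.925 [ 514.5 -130.    15.3] x [ 0.986 -0.168  0.   ] y [-0.168 -0.986  0.   ] jawdeg -99.68 q [-0.03  0.59  0.28  2.   -0.29  0.58 -1.29] [0.1 0.1 0.3] 40.18497130874928
ring jig [ 6.9 -0.9] 35.9 5880 33.95142379952766
V 1 4405 [36.  23.8] [28.  56.6] 54.6
V -1 4416 [ 35.7 -24. ] [56.6 28.9] 35.2
knob jig [ 14.7 -64.1] [49.5 45.2] 12.4
plate [-5.4 -0.2] [201.2 190.6] 89.9 12.243195588689588
```

```bash
python3 -m jog '[[2.5,0,0,0,0,0],[2.5,0,0,0,0,0],[2,0,0,0,0,0],[0,0,0,0,0,0]]'; python3 -m jog '[[1,0,0,0,0,0],[0,0,0,0,0,0]]';python3 -m jog '[[1,0,0,0,0,0],[0,0,0,0,0,0]]';python3 -m jog '[[0.7,0,0,0,0,0],[0,0,0,0,0,0]]'
```

```text
clock: 17.42
tcp_pos: [521.1, -131.3, 15.2]
orientation: [0.0, 0.996, -0.084, -0.0]
ft_force: [-1.3, -0.1, -0.1]
opening: 40.0
clock: 17.68
tcp_pos: [521.5, -131.5, 15.1]
orientation: [-0.0, 0.996, -0.085, -0.001]
ft_force: [-4.6, -0.8, 1.4]
opening: 40.1
clock: 17.92
tcp_pos: [521.9, -131.7, 15.0]
orientation: [0.0, 0.996, -0.085, -0.001]
ft_force: [-5.8, -1.8, 3.0]
opening: 39.9
clock: 18.18
tcp_pos: [522.1, -131.9, 14.9]
orientation: [-0.0, 0.996, -0.085, -0.002]
ft_force: [-5.9, -1.4, 2.8]
opening: 40.1
```

```bash
python3 -m jog '[[1,0,0,0,0,0],[0,0,0,0,0,0]]'; python3 -m jog '[[1,0,0,0,0,0],[0,0,0,0,0,0],[0,0,0,0,0,0]]';python3 w.py w9
python3 - <<'E'
from h import *
s=dict(np.load("w9.npz"));W=world(s)
a=np.radians(-9.6);R=np.array([[np.cos(a),-np.sin(a)],[np.sin(a),np.cos(a)]]);C=np.array([538.1,-133.7])
J=(W[...,:2]-C)@R
q=(W[...,2]>32)&(W[...,2]<36)&(np.hypot(J[...,0]-20,J[...,1])<38)&(J[...,0]>3)
P=J[q]; 
# inner+outer: outer points by angle
ang=np.degrees(np.arctan2(P[:,1],P[:,0]-20)); rr=np.hypot(P[:,0]-20,P[:,1])
Q=np.array([P[(abs(ang-t)<2)][rr[abs(ang-t)<2].argmax()] for t in range(-60,61,4) if (abs(ang-t)<2).any()])
A=np.c_[2*Q,np.ones(len(Q))];x=np.linalg.lstsq(A,(Q**2).sum(1),rcond=None)[0];print("ring",x[:2].round(2),np.sqrt(x[2]+x[:2]@x[:2]),len(Q))
E
python3 jg.py w9.npz
```

```text
clock: 18.42
tcp_pos: [522.5, -132.2, 14.8]
orientation: [0.0, 0.996, -0.085, -0.002]
ft_force: [-7.4, -1.5, 4.0]
opening: 40.0
clock: 18.8
tcp_pos: [522.9, -132.5, 14.7]
orientation: [0.0, 0.996, -0.085, -0.003]
ft_force: [-8.9, -1.6, 4.1]
opening: 40.2
18.85 [ 522.8 -132.5   14.7] x [ 0.986 -0.169 -0.005] y [-0.169 -0.986  0.001] jawdeg -99.75 q [-0.03  0.61  0.29  1.98 -0.29  0.6  -1.29] [-8.4 -1.8  4.6] 39.81299274099648
ring [19.69 -0.18] 30.49302584920299 31
V 1 4226 [36.3 24.1] [26.8 56.8] 55.2
V -1 4241 [ 36.3 -24.7] [56.6 26.9] 34.7
knob jig [ 15.5 -62.4] [47.2 50.3] 13.1
plate [-1.2 -0.1] [201.5 199.2] 89.7 12.244158117879891
```

View pics/w9.png

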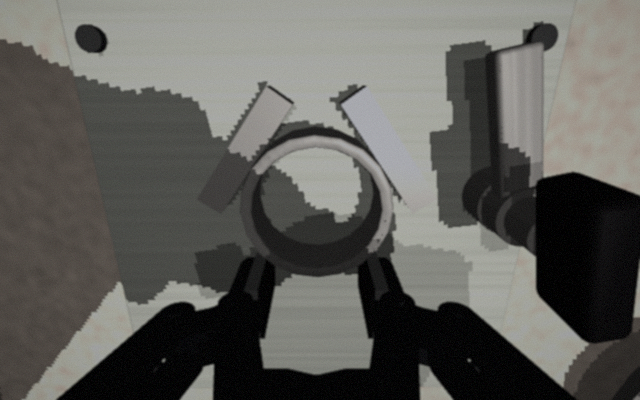

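The ring at (317,200) touches both V faces, with the fit at jig (19.7,-0.2) and 9 N on the push. Backing off and rising.

```bash
python3 -m jog '[[-4,0,0,0,0,0],[-8,0,0,0,0,0],[-13,0,0,0,0,0],[0,0,-20,0,0,0],[0,0,-35,0,0,0],[0,0,-35,0,0,0],[0,0,-25,0,0,-6.2],[0,0,0,0,0,-6.2],[0,0,0,0,0,0],[0,0,0,0,0,0]]'; python3 w.py w10; python3 ring.py w10.npz 20 0; python3 jg.py w10.npz
```

```text
clock: 20.1
tcp_pos: [500.8, -127.5, 130.0]
orientation: [-0.0, 1.0, 0.023, -0.0]
ft_force: [1.0, -0.4, 0.8]
opening: 40.3
20.15 [ 500.8 -127.6  129.9] x [ 0.999  0.046 -0.001] y [ 0.046 -0.999 -0.   ] jawdeg -87.37 q [-0.07  0.38  0.32  1.99 -0.16  0.8  -1.18] [0.5 0.7 0.7] 40.38562546260881
ring jig [18.8 -0.3] 30.9 1839 33.98372348345549
V 1 1442 [38.5 26.6] [19.8 56.2] 55.0
V -1 1431 [ 36.6 -24.8] [56.1 26.8] 34.3
knob jig [ 19.6 -79.9] [45.7 14.4] 12.1
plate [-0.5 -0.6] [200.4 200.5] 90.0 12.241180318967736
```

```bash
python3 -m jog '[[9.2,20.6,0,0,0,0],[15,35,0,0,0,0],[15,35,0,0,0,0],[0,0,15,0,0,0],[0,0,15,0,0,0],[0,0,0,0,0,0],[0,0,0,0,0,0]]'; python3 w.py w11; python3 jg.py w11.npz
```

```text
clock: 21.02
tcp_pos: [544.6, -215.3, 100.1]
orientation: [-0.0, 1.0, 0.024, -0.0]
ft_force: [0.4, 1.2, 0.4]
opening: 40.4
21.075 [ 545.  -215.7  100.5] x [0.999 0.048 0.   ] y [ 0.048 -0.999 -0.   ] jawdeg -87.23 q [ 0.09  0.53  0.31  1.84 -0.22  0.81 -1.01] [-0.2 -0.8 -0.4] 39.9070211362647
V 1 1702 [36.6 23.8] [26.9 57.1] 55.2
V -1 1701 [ 37.4 -26.1] [56.  24.8] 35.7
knob jig [ 20.2 -80.2] [45.8 14. ] 12.3
plate [-0.8 -0.2] [201.  200.7] 89.9 12.160229514500287
```

View pics/w11.png

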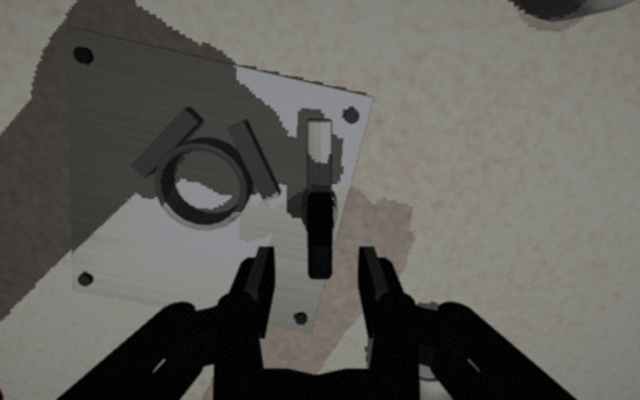

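The knob at column 319 is slightly right of the finger midpoint at 315–316. I'll shift +1 mm in tool y, descend and grip.

```bash
python3 -m jog '[[0,1,18,0,0,0],[0,0,18,0,0,0],[0,0,12,0,0,0],[0,0,5,0,0,0],[0,0,0,0,0,0],[0,0,0,0,0,0]]'; python3 -m jog '[[0,0,0,0,0,0],[0,0,0,0,0,0],[0,0,0,0,0,0],[0,0,0,0,0,0]]' 1 50;  python3 -m jog '[[0,0,0,0,0,0],[0,0,0,0,0,0]]'
```

```text
clock: 21.82
tcp_pos: [545.2, -217.6, 47.7]
orientation: [0.0, 1.0, 0.024, 0.0]
ft_force: [0.8, 0.2, 1.3]
opening: 39.8
clock: 22.32
tcp_pos: [545.3, -217.3, 48.0]
orientation: [-0.0, 1.0, 0.024, 0.0]
ft_force: [-0.9, 1.1, 6.3]
opening: 14.8
clock: 22.58
tcp_pos: [545.4, -217.3, 48.0]
orientation: [0.0, 1.0, 0.024, 0.001]
ft_force: [-1.5, 0.7, 6.5]
opening: 14.7
```

```bash
python3 -m jog '[[0,0,-4,0,0,0],[0,0,-5,0,0,0],[0,0,-5,0,0,0],[0,0,-4,0,0,0],[0,0,0,0,0,0],[0,0,0,0,0,0]]'; python3 w.py w12
python3 - <<'E'
from h import *
s=snapshot("side");W=world(s);q=(np.hypot(W[...,0]-575,W[...,1]+215)<25)&(W[...,2]>32)&(W[...,2]<70)
print(np.median(W[q][:,2]),q.sum())
E
```

```text
clock: 23.32
tcp_pos: [545.0, -217.3, 65.2]
orientation: [0.0, 1.0, 0.024, 0.0]
ft_force: [4.1, -0.9, -7.9]
opening: 15.0
23.375 [ 545.  -217.3   65.1] x [0.999 0.048 0.   ] y [ 0.048 -0.999 -0.   ] jawdeg -87.28 q [ 0.11  0.58  0.3   1.85 -0.24  0.74 -0.99] [ 3.5  0.3 -7.3] 14.918578120105643
47.703010310864556 1
```

Lifted 17 mm with about 8 N pull, as the spring predicts. Turning.

```bash
python3 -m jog '[[0,0,0,0,0,-5],[0,0,0,0,0,-7],[0,0,0,0,0,-7],[0,0,0,0,0,-7],[0,0,0,0,0,-7],[0,0,0,0,0,-7],[0,0,0,0,0,-7],[0,0,0,0,0,-7],[0,0,0,0,0,-7],[0,0,0,0,0,-7],[0,0,0,0,0,-6],[0,0,0,0,0,-3.7],[0,0,0,0,0,0],[0,0,0,0,0,0]]'; python3 w.py w13
python3 - <<'E'
from h import *
a=np.radians(-9.6);R=np.array([[np.cos(a),-np.sin(a)],[np.sin(a),np.cos(a)]]);C=np.array([538.1,-133.7])
for n in("wrist","top","side"):
    s=dict(np.load("w13.npz")) if n=="wrist" else snapshot(n)
    W=world(s); J=(W[...,:2]-C)@R
    q=(abs(J[...,0]-20)<25)&(J[...,1]>-55)&(J[...,1]<-10)&(W[...,2]>40)&(W[...,2]<66)
    if q.sum()>15:
        r=cv2.minAreaRect(J[q].astype(np.float32)); print(n,q.sum(),np.round(r[0],1),np.round(r[1],1),round(r[2],1),np.median(W[q][:,2]))
E
```

```text
clock: 25.18
tcp_pos: [543.6, -215.8, 64.5]
orientation: [-0.002, 0.764, 0.645, -0.0]
ft_force: [0.3, 6.1, -6.7]
opening: 15.2
25.225 [ 543.6 -215.8   64.5] x [0.167 0.986 0.002] y [ 0.986 -0.167 -0.003] jawdeg -9.61 q [ 0.37  0.57 -0.04  1.84  0.03  0.74  0.14] [-0.1  5.6 -7.9] 15.039036902390217
wrist 2591 [ 19.5 -36.4] [16.  37.1] 0.2 55.35786643130925
top 120 [ 17. -36.] [16.8 37. ] 1.6 54.296352662223285
side 112 [ 16.5 -38.5] [32.8 15.3] 89.8 53.51882005609809
```

View pics/w13.png

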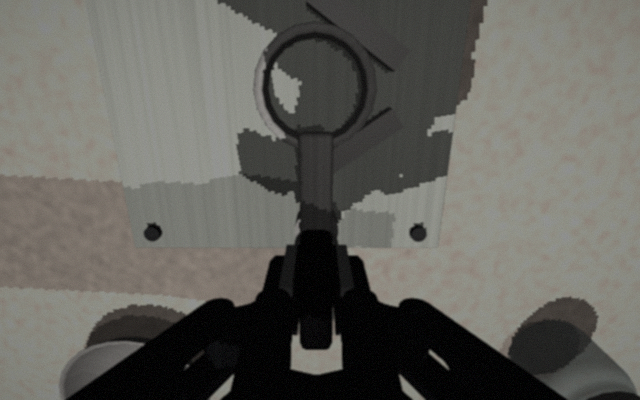

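The arm (column 315) lies level over the band, pointing at the ring's centre (316,85), with its top at 55 mm (lifted 16). Letting it down.

```bash
python3 -m jog '[[0,0,3,0,0,0],[0,0,3,0,0,0],[0,0,3,0,0,0],[0,0,1.5,0,0,0],[0,0,0,0,0,0]]'; python3 -m jog '[[0,0,0.7,0,0,0],[0,0,0,0,0,0]]'; python3 -m jog '[[0,0,0.6,0,0,0],[0,0,0,0,0,0]]'
```

```text
clock: 25.95
tcp_pos: [543.7, -215.9, 54.2]
orientation: [-0.002, 0.764, 0.645, -0.0]
ft_force: [0.5, 6.2, -5.9]
opening: 14.6
clock: 26.2
tcp_pos: [543.7, -215.9, 53.6]
orientation: [-0.002, 0.764, 0.645, -0.0]
ft_force: [-0.7, 4.6, -6.3]
opening: 15.1
clock: 26.45
tcp_pos: [543.6, -215.8, 53.0]
orientation: [-0.002, 0.764, 0.645, -0.0]
ft_force: [-1.1, 4.9, -6.0]
opening: 14.5
```

```bash
python3 -m jog '[[0.8,0,0.5,0,0,0],[0,0,0,0,0,0]]'; python3 -m jog '[[0.4,0,0.6,0,0,0],[0,0,0,0,0,0]]'; python3 -m jog '[[0,0,0.6,0,0,0],[0,0,0,0,0,0]]'; python3 -m jog '[[0,0,0.6,0,0,0],[0,0,0,0,0,0]]'
```

```text
clock: 26.7
tcp_pos: [543.7, -215.9, 52.8]
orientation: [-0.001, 0.764, 0.645, -0.001]
ft_force: [-1.9, 4.8, -3.6]
opening: 15.0
clock: 26.95
tcp_pos: [543.8, -216.0, 52.6]
orientation: [-0.001, 0.764, 0.645, -0.001]
ft_force: [-2.5, 5.6, -0.7]
opening: 15.0
clock: 27.2
tcp_pos: [543.8, -216.2, 52.3]
orientation: [-0.001, 0.764, 0.645, -0.001]
ft_force: [-3.9, 5.2, 2.4]
opening: 14.6
clock: 27.45
tcp_pos: [543.8, -216.4, 52.1]
orientation: [-0.001, 0.764, 0.645, -0.001]
ft_force: [-4.9, 4.5, 4.1]
opening: 14.7
```

It rests on the bangle. Opening, rising clear and checking.

```bash
python3 -m jog '[[0,0,0,0,0,0],[0,0,0,0,0,0],[0,0,0,0,0,0],[0,0,0,0,0,0]]' 0.06 30; python3 -m jog '[[0,0,-10,0,0,0],[0,0,-20,0,0,0],[0,0,-25,0,0,0],[0,0,-25,0,0,0],[0,0,0,0,0,0],[0,0,0,0,0,0]]'; python3 w.py w14
python3 - <<'E'
from h import *
a=np.radians(-9.6);R=np.array([[np.cos(a),-np.sin(a)],[np.sin(a),np.cos(a)]]);C=np.array([538.1,-133.7])
s=dict(np.load("w14.npz")); W=world(s); J=(W[...,:2]-C)@R
def rect(n,q): r=cv2.minAreaRect(J[q].astype(np.float32)); print(n,q.sum(),np.round(r[0],1),np.round(r[1],1),round(r[2],1),np.median(W[q][:,2]))
rect("arm",(abs(J[...,0]-20)<25)&(J[...,1]>-55)&(J[...,1]<-10)&(W[...,2]>39)&(W[...,2]<60))
rect("knob",(np.hypot(J[...,0]-20,J[...,1]+80)<35)&(W[...,2]>75)&(W[...,2]<95))
q=(W[...,2]>31)&(W[...,2]<37.5)&(np.hypot(J[...,0]-20,J[...,1])<38)&(J[...,1]>-60)
c,r=cv2.minEnclosingCircle(J[q].astype(np.float32));print("ring",np.round(c,1),r)
E
python3 jg.py w14.npz
```

```text
clock: 27.95
tcp_pos: [545.3, -216.7, 51.4]
orientation: [0.0, 0.764, 0.645, 0.0]
ft_force: [0.8, -1.1, -0.1]
opening: 40.0
clock: 28.7
tcp_pos: [545.1, -216.2, 131.7]
orientation: [0.0, 0.764, 0.646, 0.0]
ft_force: [0.3, -0.3, -0.2]
opening: 40.4
28.75 [ 544.6 -216.   131. ] x [0.166 0.986 0.   ] y [ 0.986 -0.166 -0.001] jawdeg -9.58 q [ 0.37  0.47 -0.04  1.81  0.03  0.86  0.14] [-0.1 -0.  -0.7] 40.195598137943044
arm 1225 [ 19.5 -36.5] [15.8 37. ] 0.1 43.60387354375433
knob 1554 [ 19.6 -79.6] [45.9 13.8] 89.5 85.4651894409644
ring [18.8  0.2] 30.897634506225586
V 1 1631 [36.7 24.3] [26.7 56. ] 54.9
V -1 1017 [ 40.5 -21.8] [46.5 27. ] 35.3
knob jig [ 19.6 -79.5] [46.  13.9] 89.8
plate [ -0.3 -21.5] [200.4 156.5] 0.0 12.253754913666853
```

View pics/w14.png

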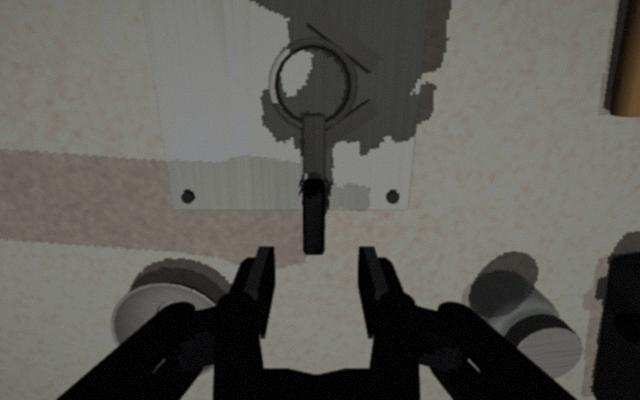

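Arm top is at 43.6 mm (5 mm lift) and the knob angle is 89.5–89.8°. One more numeric check: ring seating against the V faces and the bystanders.

Run:
```python
from h import *
a=np.radians(-9.6);R=np.array([[np.cos(a),-np.sin(a)],[np.sin(a),np.cos(a)]]);C=np.array([538.1,-133.7])
for f in("w6","w9","w10","w14"):
    s=dict(np.load(f+".npz")); W=world(s); J=(W[...,:2]-C)@R
    rc=(-55,1) if f=="w6" else (19,0)
    q=(W[...,2]>32.5)&(W[...,2]<35.5)&(np.hypot(J[...,0]-rc[0],J[...,1]-rc[1])<33)
    c,r=cv2.minEnclosingCircle(J[q].astype(np.float32)); 
    out=[]
    for sg in(1,-1):
        n=np.array([.5736,.8192*sg]); d=J@n; tt=J@np.array([-.8192*1,.5736*sg])
        q=(W[...,2]>22.5)&(W[...,2]<25.5)&(J[...,0]>12)&(J[...,1]*sg>2)&(J[...,1]*sg<56)&((np.hypot(J[...,0]-c[0],J[...,1]-c[1])>34))
        D=d[q]; out.append((q.sum(),np.percentile(D,[1,99]).round(1), "gap to outer-12:",round(np.percentile(D,99)-12-np.dot(c,n)-31,2)))
    print(f,np.round(c,2),round(r,2),out)
# bystander shift, top view: depth difference
t0=dict(np.load("top0.npz"));t1=snapshot("top");W0=world(t0);W1=world(t1)
for n,(x,y) in{"mandrel":(471,133.6),"red":(321.5,135.4)}.items():
    for W in(W0,W1):
        q=(np.hypot(W[...,0]-x,W[...,1]-y)<40)&(W[...,2]>70)&(W[...,2]<82)
        print(n,q.sum(),np.nanmean(W[q],0).round(1))
d=(abs(t1["pixels"].astype(int)-t0["pixels"]).max(2)>40).astype(np.uint8); k,l,st,c=cv2.connectedComponentsWithStats(d)
print([st[i].tolist() for i in range(1,k) if st[i,4]>60])
```

```text
w6 [-54.86   1.49] 31.01 [(np.int64(2691), array([41.8, 53.7]), 'gap to outer-12:', np.float64(40.91)), (np.int64(2667), array([42.5, 54.5]), 'gap to outer-12:', np.float64(44.16))]
w9 [18.14 -0.05] 32.16 [(np.int64(3685), array([42.1, 53.8]), 'gap to outer-12:', np.float64(0.41)), (np.int64(3738), array([42.6, 54.3]), 'gap to outer-12:', np.float64(0.84))]
w10 [18.81 -0.23] 30.9 [(np.int64(1275), array([41.9, 53.8]), 'gap to outer-12:', np.float64(0.16)), (np.int64(1220), array([42.7, 54.4]), 'gap to outer-12:', np.float64(0.45))]
w14 [18.82  0.19] 30.9 [(np.int64(1433), array([ 42.2, 150.6]), 'gap to outer-12:', np.float64(96.63)), (np.int64(1030), array([ 42.6, 163.4]), 'gap to outer-12:', np.float64(109.79))]
mandrel 201 [470.9 133.7  75.3]
mandrel 197 [471.  133.4  75.2]
red 214 [321.7 135.3  75.2]
red 219 [321.8 135.4  75.3]
[[453, 135, 16, 18, 90], [511, 149, 9, 38, 120], [467, 151, 19, 17, 132], [423, 154, 66, 111, 4207], [247, 165, 158, 235, 10233], [405, 192, 19, 20, 172], [255, 235, 26, 26, 98], [450, 261, 105, 139, 5449], [0, 312, 263, 88, 12104]]
```

Run:
```python
from h import *
from scipy.optimize import least_squares
a=np.radians(-9.6);R=np.array([[np.cos(a),-np.sin(a)],[np.sin(a),np.cos(a)]]);C=np.array([538.1,-133.7])
for f in("w9","w10","w14"):
    s=dict(np.load(f+".npz")); W=world(s); J=(W[...,:2]-C)@R
    q=(W[...,2]>32.5)&(W[...,2]<35.5)&(np.hypot(J[...,0]-19,J[...,1])<34)
    P=J[q]; an=np.degrees(np.arctan2(P[:,1],P[:,0]-19)); rr=np.hypot(P[:,0]-19,P[:,1])
    for rng in((-70,71),(20,71),(-70,-19)):
        Q=[];I=[]
        for t in range(*rng,3):
            m=abs(an-t)<1.5
            if m.sum()>5: Q.append(P[m][rr[m].argmax()]); I.append(P[m][rr[m].argmin()])
        Q=np.array(Q);I=np.array(I)
        if rng[0]==-70 and rng[1]==71:
            F=least_squares(lambda x:np.r_[np.hypot(*(Q-x).T)-31,np.hypot(*(I-x).T)-26],[19,0],loss="soft_l1",f_scale=.3); c=F.x
            print(f,"c",c.round(2),"resid",np.abs(F.fun).mean().round(2),len(Q))
    for sg in(1,-1):
        n=np.array([.5736,.8192*sg]); d=J@n
        q=(W[...,2]>22.5)&(W[...,2]<25.5)&(J[...,0]>15)&(J[...,0]<70)&(J[...,1]*sg>2)&(J[...,1]*sg<56)&(d<58)&(np.hypot(J[...,0]-c[0],J[...,1]-c[1])>33)
        print("  V",sg,np.percentile(d[q],[1,50,99]).round(2),"mid-6-ring:",round(np.median(d[q])-6-c@n-31,2), "ends-mean",round(np.percentile(d[q],[1,99]).mean()-6-c@n-31,2))
```

```text
w9 c [19.14 -0.21] resid 0.17 47
  V 1 [42.07 48.2  53.77] mid-6-ring: 0.39 ends-mean 0.12
  V -1 [42.59 48.73 54.29] mid-6-ring: 0.58 ends-mean 0.29
w10 c [18.5  -0.18] resid 0.3 47
  V 1 [41.89 48.02 53.75] mid-6-ring: 0.56 ends-mean 0.36
  V -1 [42.66 48.68 54.43] mid-6-ring: 0.92 ends-mean 0.78
w14 c [18.51  0.11] resid 0.28 47
  V 1 [42.22 48.41 54.02] mid-6-ring: 0.7 ends-mean 0.41
  V -1 [42.51 48.72 54.3 ] mid-6-ring: 1.2 ends-mean 0.88
```

The gap readings (0.1–0.6 mm while pushed, up to 1.2 mm from afar) are near measurement noise. I have time, so I'll return to the pushing pose just short of contact, without touching, for a like-for-like comparison with w9.

```bash
python3 -m jog '[[0,0,0,0,0,10],[0,0,0,0,0,10],[0,0,0,0,0,10],[0,0,0,0,0,10],[0,0,0,0,0,10],[0,0,0,0,0,10],[0,0,0,0,0,10],[0,0,0,0,0,10],[0,0,0,0,0,10],[0,0,0,0,0,0],[-25,0,0,0,0,0],[-25,-15,0,0,0,0],[-5,-32.8,0,0,0,0],[0,-32,0,0,0,0],[0,0,0,0,0,0]]'; python3 -m jog '[[0,0,25,0,0,0],[0,0,35,0,0,0],[0,0,35,0,0,0],[0,0,20,0,0,0],[4,0,0,0,0,0],[5,0,0,0,0,0],[3,0,0,0,0,0],[0,0,0,0,0,0],[0,0,0,0,0,0]]'; python3 w.py w15
python3 - <<'E'
from h import *
from scipy.optimize import least_squares
a=np.radians(-9.6);R=np.array([[np.cos(a),-np.sin(a)],[np.sin(a),np.cos(a)]]);C=np.array([538.1,-133.7])
for f in("w9","w15"):
    s=dict(np.load(f+".npz")); W=world(s); J=(W[...,:2]-C)@R
    q=(W[...,2]>32.5)&(W[...,2]<35.5)&(np.hypot(J[...,0]-19,J[...,1])<34)
    P=J[q]; an=np.degrees(np.arctan2(P[:,1],P[:,0]-19)); rr=np.hypot(P[:,0]-19,P[:,1]);Q=[];I=[]
    for t in range(-55,100,3):
        m=abs(an-t)<1.5
        if m.sum()>5: Q.append(P[m][rr[m].argmax()]); I.append(P[m][rr[m].argmin()])
    Q=np.array(Q);I=np.array(I)
    F=least_squares(lambda x:np.r_[np.hypot(*(Q-x).T)-31,np.hypot(*(I-x).T)-26],[19,0],loss="soft_l1",f_scale=.3); c=F.x
    print(f,"c",c.round(2),"resid",np.abs(F.fun).mean().round(2),len(Q))
    for sg in(1,-1):
        n=np.array([.5736,.8192*sg]); d=J@n
        q=(W[...,2]>22.5)&(W[...,2]<25.5)&(J[...,0]>15)&(J[...,0]<70)&(J[...,1]*sg>2)&(J[...,1]*sg<56)&(d<58)&(np.hypot(J[...,0]-c[0],J[...,1]-c[1])>33)
        print("  V",sg,np.percentile(d[q],[1,50,99]).round(2),"mid-6-ring:",round(np.median(d[q])-6-c@n-31,2), "ends-mean",round(np.percentile(d[q],[1,99]).mean()-6-c@n-31,2))
E
```

```text
clock: 30.68
tcp_pos: [504.4, -125.1, 130.8]
orientation: [-0.001, 0.997, -0.079, -0.0]
ft_force: [0.0, -0.8, -0.3]
opening: 40.3
clock: 31.8
tcp_pos: [516.2, -130.3, 16.6]
orientation: [-0.0, 0.997, -0.083, 0.0]
ft_force: [-0.4, 0.8, 1.3]
opening: 40.1
31.85 [ 516.  -130.3   16.5] x [ 0.986 -0.166  0.   ] y [-0.166 -0.986 -0.   ] jawdeg -99.57 q [ 0.    0.59  0.24  2.   -0.24  0.58 -1.33] [-0.4 -0.1  0.1] 40.10541101392485
w9 c [19.16 -0.39] resid 0.18 52
  V 1 [42.06 48.18 53.77] mid-6-ring: 0.51 ends-mean 0.24
  V -1 [42.59 48.74 54.29] mid-6-ring: 0.44 ends-mean 0.14
w15 c [18.48 -0.15] resid 0.18 52
  V 1 [42.01 48.12 53.78] mid-6-ring: 0.64 ends-mean 0.41
  V -1 [42.56 48.86 54.33] mid-6-ring: 1.13 ends-mean 0.72
```

Like for like, the ring is about 0.6 mm back from the pushed position, with the gap on the -y face. It sprang back when I withdrew quickly. I'll nudge it home with light force and withdraw very slowly.

```bash
python3 -m jog '[[2,0,0,0,0,0],[1.5,0,0,0,0,0],[1,0,0,0,0,0],[0,0,0,0,0,0]]'; python3 -m jog '[[0.6,0,0,0,0,0],[0.6,0,0,0,0,0],[0,0,0,0,0,0]]'; python3 -m jog '[[0.6,0,0,0,0,0],[0.6,0,0,0,0,0],[0,0,0,0,0,0]]';  python3 -m jog '[[0.6,0,0,0,0,0],[0.6,0,0,0,0,0],[0,0,0,0,0,0]]'
```

```text
clock: 32.35
tcp_pos: [520.5, -131.1, 16.1]
orientation: [0.0, 0.997, -0.084, -0.0]
ft_force: [0.6, -0.4, 0.4]
opening: 40.3
clock: 32.72
tcp_pos: [521.4, -131.3, 16.1]
orientation: [-0.0, 0.997, -0.084, -0.0]
ft_force: [-0.8, 0.2, -0.1]
opening: 39.9
clock: 33.1
tcp_pos: [521.7, -131.5, 15.9]
orientation: [-0.0, 0.996, -0.084, -0.001]
ft_force: [-3.2, 0.2, 1.1]
opening: 39.8
clock: 33.48
tcp_pos: [522.1, -131.8, 15.7]
orientation: [-0.0, 0.996, -0.084, -0.002]
ft_force: [-5.9, -0.4, 2.1]
opening: 39.9
```

```bash
cat > fit.py <<'E'
from h import *
import sys
from scipy.optimize import least_squares
a=np.radians(-9.6);R=np.array([[np.cos(a),-np.sin(a)],[np.sin(a),np.cos(a)]]);C=np.array([538.1,-133.7])
for f in sys.argv[1:]:
    s=dict(np.load(f+".npz")); W=world(s); J=(W[...,:2]-C)@R
    q=(W[...,2]>32.5)&(W[...,2]<35.5)&(np.hypot(J[...,0]-19,J[...,1])<34)
    P=J[q]; an=np.degrees(np.arctan2(P[:,1],P[:,0]-19)); rr=np.hypot(P[:,0]-19,P[:,1]);Q=[];I=[]
    for t in range(-55,100,3):
        m=abs(an-t)<1.5
        if m.sum()>5: Q.append(P[m][rr[m].argmax()]); I.append(P[m][rr[m].argmin()])
    Q=np.array(Q);I=np.array(I)
    F=least_squares(lambda x:np.r_[np.hypot(*(Q-x).T)-31,np.hypot(*(I-x).T)-26],[19,0],loss="soft_l1",f_scale=.3); c=F.x
    o=[]
    for sg in(1,-1):
        n=np.array([.5736,.8192*sg]); d=J@n
        q=(W[...,2]>22.5)&(W[...,2]<25.5)&(J[...,0]>15)&(J[...,0]<70)&(J[...,1]*sg>2)&(J[...,1]*sg<56)&(d<58)&(np.hypot(J[...,0]-c[0],J[...,1]-c[1])>33)
        o.append(round(np.percentile(d[q],[1,99]).mean()-6-c@n-31,2))
    print(f,"c",c.round(2),"gaps",o)
E
python3 w.py w16; python3 -m jog '[[-0.4,0,0,0,0,0],[-0.4,0,0,0,0,0],[-0.4,0,0,0,0,0],[-0.4,0,0,0,0,0],[-0.4,0,0,0,0,0],[-0.4,0,0,0,0,0],[-0.4,0,0,0,0,0],[-0.4,0,0,0,0,0],[-0.5,0,0,0,0,0],[-1,0,0,0,0,0],[-2,0,0,0,0,0],[0,0,0,0,0,0]]'; python3 w.py w17; python3 fit.py w9 w15 w16 w17
```

```text
33.525 [ 522.1 -131.8   15.7] x [ 0.986 -0.167 -0.003] y [-0.167 -0.986  0.   ] jawdeg -99.62 q [ 0.    0.6   0.24  1.98 -0.24  0.59 -1.33] [-6.  -1.2  1.3] 40.29992283859423
clock: 35.02
tcp_pos: [517.5, -130.1, 16.3]
orientation: [-0.0, 0.997, -0.083, 0.0]
ft_force: [-0.5, -0.5, 0.5]
opening: 39.8
35.075 [ 517.5 -130.3   16.3] x [ 0.986 -0.166  0.   ] y [-0.166 -0.986 -0.   ] jawdeg -99.56 q [ 0.    0.59  0.24  1.99 -0.24  0.58 -1.33] [-0.9  0.5  0.2] 40.09953683949188
w9 c [19.16 -0.39] gaps [np.float64(0.24), np.float64(0.14)]
w15 c [18.48 -0.15] gaps [np.float64(0.41), np.float64(0.72)]
w16 c [18.67 -0.16] gaps [np.float64(0.34), np.float64(0.62)]
w17 c [18.59 -0.14] gaps [np.float64(0.35), np.float64(0.66)]
```

Under 6 N the ring did not move (it reads the same before, during and after), whereas the first push reached 9 N. I'll push once more to about 10 N, biased slightly toward the -y face, and withdraw slowly.

```bash
python3 -m jog '[[2,0.4,0,0,0,0],[1.5,0,0,0,0,0],[1,0,0,0,0,0],[0.8,0,0,0,0,0],[0.8,0,0,0,0,0],[0.8,0,0,0,0,0],[0.8,0,0,0,0,0],[0.8,0,0,0,0,0],[0.8,0,0,0,0,0],[0,0,0,0,0,0]]'; python3 -m jog '[[0.6,0,0,0,0,0],[0.6,0,0,0,0,0],[0.6,0,0,0,0,0],[0,0,0,0,0,0]]'; python3 w.py w18; python3 fit.py w18
```

```text
clock: 36.33
tcp_pos: [522.5, -132.3, 15.4]
orientation: [-0.0, 0.996, -0.084, -0.004]
ft_force: [-9.6, 0.4, 5.3]
opening: 39.9
clock: 36.83
tcp_pos: [522.7, -132.4, 15.1]
orientation: [-0.001, 0.996, -0.084, -0.005]
ft_force: [-11.8, 1.0, 8.1]
opening: 40.3
36.875 [ 522.7 -132.4   15.2] x [ 0.986 -0.167 -0.01 ] y [-0.167 -0.986 -0.   ] jawdeg -99.63 q [ 0.01  0.6   0.24  1.97 -0.24  0.6  -1.33] [-13.1   0.7   8.4] 40.038924662387466
w18 c [18.9  -0.21] gaps [np.float64(0.26), np.float64(0.47)]
```

At 13 N it stands firm and reads essentially the same (gaps 0.26/0.47, within the bias), so it is against the V. Withdrawing slowly, then a final check.

```bash
python3 -m jog '[[-0.6,0,0,0,0,0],[-0.6,0,0,0,0,0],[-0.6,0,0,0,0,0],[-0.6,0,0,0,0,0],[-0.6,0,0,0,0,0],[-0.6,0,0,0,0,0],[-0.6,0,0,0,0,0],[-0.6,0,0,0,0,0],[-0.6,0,0,0,0,0],[-0.6,0,0,0,0,0],[-0.6,0,0,0,0,0],[-1,0,0,0,0,0],[-2,0,0,0,0,0],[0,0,0,0,0,0]]'; python3 w.py w19; python3 fit.py w17 w19; python3 -m jog '[[-10,0,0,0,0,0],[-15,0,0,0,0,0],[0,0,-30,0,0,0],[0,0,-40,0,0,0],[0,0,-40,0,0,0],[-30,0,-20,0,0,0],[0,0,0,0,0,0],[0,0,0,0,0,0]]'; python3 w.py w20; python3 jg.py w20.npz
python3 - <<'E'
from h import *
a=np.radians(-9.6);R=np.array([[np.cos(a),-np.sin(a)],[np.sin(a),np.cos(a)]]);C=np.array([538.1,-133.7])
s=dict(np.load("w20.npz")); W=world(s); J=(W[...,:2]-C)@R
q=(abs(J[...,0]-20)<25)&(J[...,1]>-55)&(J[...,1]<-10)&(W[...,2]>39)&(W[...,2]<60)
r=cv2.minAreaRect(J[q].astype(np.float32)); print("arm",q.sum(),np.round(r[0],1),np.round(r[1],1),round(r[2],1),np.median(W[q][:,2]))
E
```

```text
clock: 38.62
tcp_pos: [520.1, -130.5, 16.8]
orientation: [-0.0, 0.997, -0.083, 0.001]
ft_force: [0.8, 0.6, 1.0]
opening: 39.9
38.675 [ 520.  -130.6   16.7] x [ 0.986 -0.166  0.002] y [-0.166 -0.986 -0.001] jawdeg -99.53 q [ 0.    0.59  0.24  1.99 -0.24  0.59 -1.33] [-0.1  1.1 -0.2] 39.83191869478362
w17 c [18.59 -0.14] gaps [np.float64(0.35), np.float64(0.66)]
w19 c [18.83 -0.23] gaps [np.float64(0.29), np.float64(0.47)]
clock: 39.67
tcp_pos: [464.1, -121.8, 145.9]
orientation: [-0.0, 0.997, -0.083, 0.0]
ft_force: [-0.2, 0.2, -0.5]
opening: 40.5
39.725 [ 464.3 -121.8  145.7] x [ 0.986 -0.166 -0.   ] y [-0.166 -0.986 -0.   ] jawdeg -99.57 q [-0.08  0.29  0.33  2.07 -0.13  0.8  -1.42] [ 0.4 -0.  -0.3] 40.05285763070961
V 1 1433 [36.7 23.9] [26.6 56. ] 55.1
V -1 1083 [ 43.  -27.1] [46.7 25.9] 55.0
knob jig [ 19.4 -79.8] [14.1 45.5] 0.0
plate [-18.2  -0.8] [200.7 164. ] 90.0 12.222115503622035
arm 1330 [ 19.9 -36.8] [15.6 36.5] 0.0 43.61597972725798
```

Unloaded, the ring stays where the push left it. The knob is at 90° and the arm is down on the bangle (5 mm lift). Handing in.

```bash
python3 -c "
from cell import *
print(job_done()); print(state()['clock'])"
```

```text
the job is handed in; nothing more can be done
None
the job is handed in; nothing more can be done
```

I handed the job in at about 40 s. The bangle was lifted off the mandrel, laid flat on the plate at jig (-55, 1), let go, and pushed home into the V. I then pulled the knob up about 17 mm, turned it until the arm pointed along the jig's +y, let it down onto the bangle and released it.

**Last checks that passed:**
- **Clamp:** knob and arm both read 90° in the jig. The arm's top is at 43.6 mm, so it rests on the bangle at about 5 mm of lift.
- **Mandrel:** it is standing and reads within 0.3 mm of its starting place.
- **Robot:** it is clear of everything.

**Checks that disagreed or were not made:**
- **Seating in the V:** after my first quick withdrawal the ring read about 0.6 mm back from its pushed position. I only found this once it was clamped, so it may not have been quite home when the clamp came down. I then pushed it twice more under the clamp, up to 13 N, and withdrew slowly.
- **Remaining gaps:** the final readings are 0.29 and 0.47 mm at the two faces, against 0.24 and 0.14 mm during the first push, when it was pressed against the V at about 9 N. I put this down to measuring error and took it as home, but the images do not prove contact on the -y face.
- **Bystanders:** apart from the mandrel, I measured only the red look-alike, which had not moved. I did not measure the others one by one, but I felt no unexpected contact forces.

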